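# Pack the graded last-spreader wedges head to tail in their tray

### The job

Pack the four maple spreader wedges from the bench rack into the grey tray, in order of size with the thinnest next to the end wall that has the knob and the thickest at the far end. Lay them flat on the tray's floor side by side, thick and thin ends alternating, the thinnest with its straight side towards the knob wall, so that the four fill the tray, and let go of them all.

Things in the scene. Friction and masses are not known exactly. Their poses are not given: they have to be found in the camera images.
- wedge_1_mid (a point): Thinnest of four maple wedges, lying on its side, 1 dark dimple on top. Seen from above: 64 mm long, thick end 30 wide, thin end 8 (mid-length 19), 38 high. One long side is square to the parallel end faces, the other slopes. Point: its centre (19 mm up, half-way along and across). x to the thick end, square side at -y. Grip across its 64 mm length.
- wedge_2_mid (a point): Second thinnest of four maple wedges, lying on its side, 2 dark dimples on top. Seen from above: 64 mm long, thick end 37 wide, thin end 15 (mid-length 26), 38 high. One long side is square to the parallel end faces, the other slopes. Point: its centre (19 mm up, half-way along and across). x to the thick end, square side at -y. Grip across its 64 mm length.
- wedge_3_mid (a point): Second thickest of four maple wedges, lying on its side, 3 dark dimples on top. Seen from above: 64 mm long, thick end 44 wide, thin end 22 (mid-length 33), 38 high. One long side is square to the parallel end faces, the other slopes. Point: its centre (19 mm up, half-way along and across). x to the thick end, square side at -y. Grip across its 64 mm length.
- wedge_4_mid (a point): Thickest of four maple wedges, lying on its side, 4 dark dimples on top. Seen from above: 64 mm long, thick end 51 wide, thin end 29 (mid-length 40), 38 high. One long side is square to the parallel end faces, the other slopes. Point: its centre (19 mm up, half-way along and across). x to the thick end, square side at -y. Grip across its 64 mm length.
- tray_end (a point): Fixed grey tray, black knob outside one end wall. Point: on the floor (6 mm above bench) at that wall's inner face, mid-width. y along the row to the other end wall, 139 mm off; x across. End walls: 30 mm above floor, 9 thick, 52 wide, so that fingers pass beside them. Long sides: only lips 5 mm high, inner faces at x = -37 and 37: keep fingertips above. Head to tail the wedges take 118 of the 139 mm.
- rack: Fixed wooden rack, 86 x 262 x 10 mm, holding the wedges in mixed order. Origin: centre of its underside; y along the row. Five dowels (8 mm thick, 26 mm above the board) on its middle line at y = -120, -60, 0, 60, 120 mm; a wedge in each of the four bays between, lying about along x on the board's top, thick end to +x.
There are look-alikes about, which are no part of the job. Leave any yellow look-alike of the part that bears wedge_2_mid alone.

How it is judged (in metres and radians):
At the end, for the whole second after the job is handed in: The four lie flat on the tray's floor (4 mm, 0.08 rad), across it (0.3 rad, 10 mm off its middle line), thinnest to thickest from the knob wall (3 mm beyond the 21 mm of play); first and third with the straight side to that wall, the others with the sloping side; at rest, released (y of wedge_1_mid in the frame of tray_end between 0.0065 and 0.0335 m and x of wedge_1_mid in the frame of tray_end between -0.01 and 0.01 m and z of wedge_1_mid in the frame of tray_end between 0.015 and 0.022 m and y of tray_end in the frame of wedge_1_mid below -0.004 m and angle between each of wedge_1_mid, wedge_2_mid, wedge_3_mid, wedge_4_mid's own z axis and vertical below 0.08 rad and angle between the x axis of each of wedge_1_mid, wedge_2_mid, wedge_3_mid, wedge_4_mid and the x axis of tray_end, either way round below 0.3 rad and linear speed of each of wedge_1, wedge_2, wedge_3, wedge_4 below 0.01 m/s and contact force between each of wedge_1, wedge_2, wedge_3, wedge_4 and the fingers below 0.1 N and y of wedge_2_mid in the frame of tray_end between 0.029 and 0.056 m and x of wedge_2_mid in the frame of tray_end between -0.01 and 0.01 m and z of wedge_2_mid in the frame of tray_end between 0.015 and 0.022 m and y of tray_end in the frame of wedge_2_mid above 0.004 m and y of wedge_3_mid in the frame of tray_end between 0.0585 and 0.0855 m and x of wedge_3_mid in the frame of tray_end between -0.01 and 0.01 m and z of wedge_3_mid in the frame of tray_end between 0.015 and 0.022 m and y of tray_end in the frame of wedge_3_mid below -0.004 m and y of wedge_4_mid in the frame of tray_end between 0.095 and 0.122 m and x of wedge_4_mid in the frame of tray_end between -0.01 and 0.01 m and z of wedge_4_mid in the frame of tray_end between 0.015 and 0.022 m and y of tray_end in the frame of wedge_4_mid above 0.004 m); the robot touches nothing.
It also fails if it takes over 104 s, if anything falls off the work surface, if the arm or the gripper's body presses on something with over 40 N, if the wrist force passes 120 N, or if a joint passes its speed limit or range.

### The arm

A 6-joint arm with a two-finger parallel gripper is mounted at the origin on a cart in front of the work surface, level with it; the furniture and walls round the work are solid. World frame = base frame: x ahead of the robot, y to its left, z up, the work surface at z = 0. Lengths are in mm, angles in degrees, forces in N, time in s.
With the tool pointing down it reaches from about 275 to 850 mm from the base axis. Payload 5.2 kg.
Tool frame: the origin (TCP) lies on the centre line of the jaws, within the pads' length; the fingertips stand 22 mm ahead of it and the grasp point (between the pads) lies 3 mm ahead of it; z points along the fingers, y is the line along which they close (so a half turn about z gives the same grasp; the last joint's range is limited). The gripper opens to 85 mm and grips with 20 to 120 N. Pads are 22 mm wide; open, the fingers measure 114 mm over their backs; the gripper's body (76 mm by 85 mm) begins 54 mm behind the grasp point. The pads swing forward as they close: fully open they stand 13 mm farther back than shut.
Start: joints at [54.385, 14.817, 87.949, -0, 77.235, -11.62], TCP at [223.645, 502.482, 253.31] pointing down, gripper open.
Joint ranges: [-179.93, 179.93], [-52.35, 119.4], [10.71, 147.94], [-69.91, 249.91], [12.55, 155.21], [-178.61, 178.61]. Speed limits (degrees/s): [147.25, 147.25, 180, 180, 180, 180].

### API

Orientations are given as [roll, pitch, yaw] about the fixed x, y, z axes, in that order (R = Rz(yaw) Ry(pitch) Rx(roll)).
In Python, from cell import bot, cams, job gives the robot as it stands.
- The arm moves only by the tool apply_moves, never from a script. Its argument "targets" is a list that holds one entry, the list of rows, each a list of 7 numbers: the turn, a rotation vector about the tool's x, y, z in rad, then the shift along the tool's x, y, z in mm, then the finger opening in mm, from 0 to 85.4. A call has exactly 5 rows; each row is the pose to reach, as a shift and turn from the pose commanded when the call began, along the tool's axes at that moment; what a row does not reach only later rows make up. A row lasts 1/8 s, in which the tool goes at most 62.5 mm and 10.7 degrees, less where a joint would pass 70% of its speed; a pose out of reach is approached as far as the arm can. A call with a gripper value outside its range is refused whole. The fingers move at their own pace and stop on an object; the grip force is fixed at half the most. Time passes only in rows, so rows that repeat a pose let the fingers close, or fill a call up. It gives the time, the measured TCP pose, the force, the opening and the grip force at its end, in the units of the state.
- bot.state(): the state, without advancing time (a new reading comes with each control period).
- cams.read_camera(name): name is "side" or "top"; returns a dict with "image" (480x640x3 uint8, red, green, blue), "range_z" (480x640 float32, mm along the optical axis (not along the pixel's ray), 0 where there is no reading), "fx", "fy", "cx", "cy" (pixels), "D" ([k1, k2, p1, p2, k3] as OpenCV has them; the pictures are not rectified), "R" (3x3) and "t" (3): a world point X has camera coordinates R X + t. Camera axes: x right, y down, z forward; pixel columns grow to the right and rows downward; lengths in mm; the calibration is good to about 2 mm. A picture is of the moment at which its call begins.
- job.job_done(): hands the job in; it is judged then, once.
The state is a dict: "time_s": time; "joint_positions": joint angles; "joint_vel": joint speeds; "joint_efforts": joint torques, N m; "position": TCP position; "eef_rot": TCP orientation; "force": force on the tool from outside, world axes, zero at the start; "wrist_torque": the same for the moment, N m; "opening": finger opening in mm; "gripper_force": force on a finger pad.
Only numpy, scipy, OpenCV 4.12 (cv2) and the standard library are available. Lean on these libraries where they do the work, as an engineer would, in place of code of your own. Each camera call takes 0.05 s, during which the arm holds its last target. There are 200 camera calls.

## Working session

There is one attempt and no reset: what is moved stays moved. The work goes in short steps, Python scripts to look and compute and a tool call to move; the robot and the scene stay as the last step left them, time stands still between calls to the robot, and variables do not carry over. Pictures are saved under pics/ and viewed, at most 14 in all, crops included, and the job is handed in when it is done.

Besides the shell and the picture viewer there is one more tool, called after "Emit:" by a JSON object that holds its "op" and its "data", one argument or row to a line. apply_moves: Moves the arm, as the interface text tells. Its arguments: {"type":"object","properties":{"targets":{"type":"array","items":{"type":"array","items":{"type":"array","items":{"type":"number"}}}}},"required":["targets"]}

```bash
mkdir -p pics; ls; python3 - <<'E'
from cell import bot,cams
import cv2,numpy as np
s=bot.state();print(s)
for n in("top","side"):
    c=cams.read_camera(n);cv2.imwrite(f"pics/{n}0.png",c["image"][:,:,::-1])
    np.savez(f"{n}0.npz",**c)
    print(n,c["fx"],c["cx"],c["cy"],c["D"],-np.array(c["R"]).T@c["t"],np.array(c["R"]).round(3).tolist())
E
```

```text
pics
{'time_s': 0.0, 'joint_positions': array([ 5.43843127e+01,  1.48587841e+01,  8.80120055e+01, -8.81365793e-04,
        7.72339543e+01, -1.16187314e+01]), 'joint_vel': array([ 0.00038179, -0.05717648,  0.02444213, -0.00439621, -0.0077099 ,
       -0.02951835]), 'joint_efforts': array([ 5.95590318e-04, -4.46029723e+01, -2.90570247e+01,  3.31158810e-05,
        1.17243730e-02, -2.88180786e-05]), 'position': array([223.36158362, 502.06423328, 252.47261642]), 'eef_rot': array([-1.79897229e+02, -2.02536197e-02,  1.56003221e+02]), 'force': array([ 0.60310312, -0.62745055,  0.57539858]), 'wrist_torque': array([ 0.02498991,  0.0311835 , -0.00055498]), 'gripper_force': 0.0, 'opening': 85.47392914537001}
top 550.4123529959211 316.95385993720936 235.29580024182556 [-0.16290295  0.          0.          0.          0.        ] [ 452.10358471  -10.61827426 1033.78764656] [[0.016, -1.0, -0.009], [-0.998, -0.015, -0.067], [0.067, 0.01, -0.998]]
side 559.6143558260684 325.55224774560617 237.85086315471884 [-0.15815943  0.          0.          0.          0.        ] [  147.10313643 -1069.76502121   691.34179756] [[0.942, -0.336, -0.0], [-0.171, -0.478, -0.862], [0.29, 0.811, -0.508]]
```

View pics/top0.png

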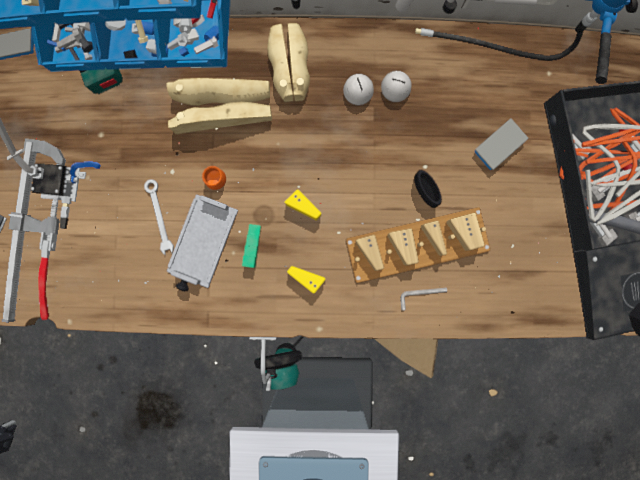

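View pics/side0.png

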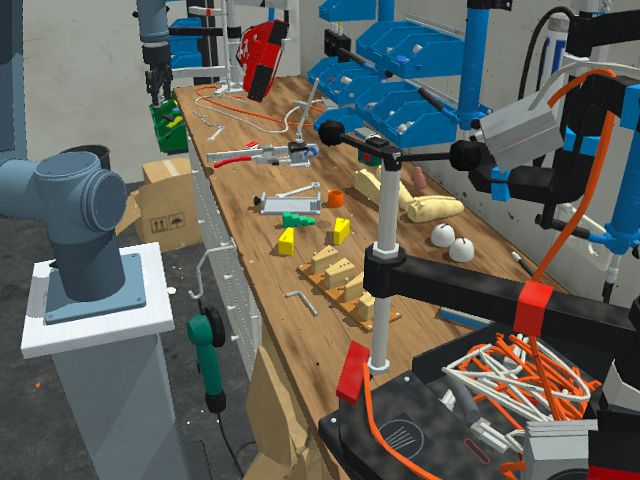

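The top picture shows the rack with four maple wedges at about (418,245), the grey tray at (203,240) with the black knob at (182,286), and yellow look-alikes at (303,205) and (306,280). The green stick is at (252,246). The side picture confirms this. Next I take close crops of the rack and tray.

```bash
python3 - <<'E'
import cv2,numpy as np
im=cv2.imread("pics/top0.png")
a=cv2.resize(im[200:290,340:500],None,fx=5,fy=5,interpolation=cv2.INTER_CUBIC)
b=cv2.resize(im[185:300,160:245],None,fx=5,fy=5,interpolation=cv2.INTER_CUBIC)
cv2.imwrite("pics/rack.png",a);cv2.imwrite("pics/tray.png",b)
E
```

```text
(no output)
```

View pics/rack.png

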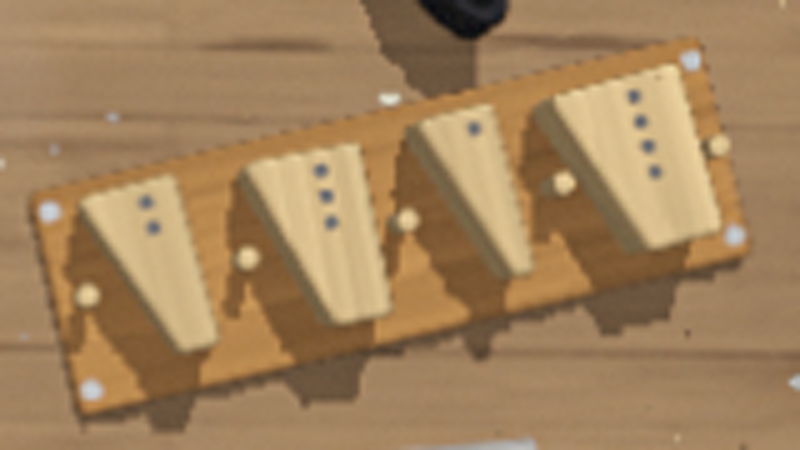

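View pics/tray.png

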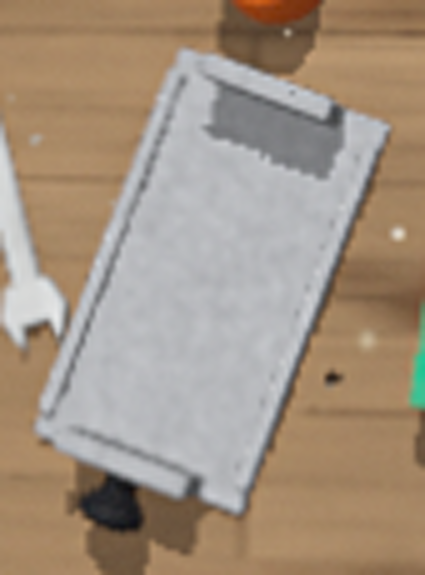

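The rack crop shows four maple wedges. In the full picture their bays, left to right, are: 2 dimples at (370,252), 3 at (403,245), 1 at (434,237), 4 at (466,230). All have thick ends up and straight sides to the right. The yellow ones at (303,205) and (306,280) are look-alikes and stay. The tray crop shows the tray empty apart from a shadow at the far end, with the knob wall at the lower left.

Next I measure the wedge tops and the tray by height and ray casting.

```bash
cat > h.py <<'E'
import cv2,numpy as np
def unproj(c,uv,z):
    K=np.array([[c["fx"],0,c["cx"]],[0,c["fy"],c["cy"]],[0,0,1.]])
    p=cv2.undistortPoints(np.float64(uv).reshape(-1,1,2),K,np.float64(c["D"])).reshape(-1,2)
    d=np.c_[p,np.ones(len(p))]@c["R"]; o=-c["R"].T@c["t"]
    return o+d*((z-o[2])/d[:,2])[:,None]
def cloud(c):
    h,w=c["range_z"].shape
    K=np.array([[c["fx"],0,c["cx"]],[0,c["fy"],c["cy"]],[0,0,1.]])
    uv=np.stack(np.meshgrid(np.arange(w),np.arange(h)),-1).reshape(-1,1,2).astype(float)
    p=cv2.undistortPoints(uv,K,np.float64(c["D"])).reshape(-1,2)
    X=(np.c_[p,np.ones(len(p))]*c["range_z"].reshape(-1,1)-c["t"])@c["R"]
    return X.reshape(h,w,3)
def wedges(c,box,zt,dz=6,amin=100):
    """tops at height zt in pixel box: list of (centre xy, thick-end yaw, w_thick, w_thin, length)"""
    X=cloud(c);u0,v0,u1,v1=box
    m=(np.abs(X[...,2]-zt)<dz)&(c["range_z"]>0)
    hsv=cv2.cvtColor(c["image"],cv2.COLOR_RGB2HSV); m&=(hsv[...,2]>150)&(hsv[...,1]<150)&(hsv[...,1]>40)
    k=np.zeros_like(m);k[v0:v1,u0:u1]=1;m=(m&k).astype(np.uint8)
    out=[]
    for q in cv2.findContours(m,cv2.RETR_EXTERNAL,cv2.CHAIN_APPROX_NONE)[0]:
        if cv2.contourArea(q)<amin: continue
        P=unproj(c,q.reshape(-1,2),zt)[:,:2].astype(np.float32)
        hull=cv2.convexHull(P)
        eps=1.
        while len(a:=cv2.approxPolyDP(hull,eps,True))>4: eps+=.5
        out.append((a.reshape(-1,2),q.reshape(-1,2).mean(0)))
    return out
E
python3 - <<'E'
from h import *
c=dict(np.load("top0.npz"));X=cloud(c)
print("heights",X[252,372],X[230,466],X[240,205],X[300,250])
for a,m in wedges(c,(340,200,500,290),48):
    e=np.roll(a,-1,0)-a
    print(m.round(),a.round(1).tolist(),np.linalg.norm(e,axis=1).round(1),np.degrees(np.arctan2(e[:,1],e[:,0])).round(1))
hsv=cv2.cvtColor(c["image"],cv2.COLOR_RGB2HSV)
def big(m,box,z,lo):
    u0,v0,u1,v1=box;k=np.zeros(m.shape,np.uint8);k[v0:v1,u0:u1]=m[v0:v1,u0:u1]
    k=cv2.morphologyEx(k,cv2.MORPH_CLOSE,np.ones((5,5)))
    q=max(cv2.findContours(k,0,2)[0],key=cv2.contourArea).reshape(-1,2)
    P=unproj(c,q,z)[:,:2].astype(np.float32);r=cv2.minAreaRect(P);print(lo,r,cv2.boxPoints(r).round(1).tolist())
big((hsv[...,1]<40)&(hsv[...,2]>90),(160,185,245,300),11,"tray")
big(((hsv[...,1]>110)&(X[...,2]>4)),(335,195,500,290),10,"rack")
# tray end walls: points higher than 25
m=(X[...,2]>26)&(X[...,2]<45);k=np.zeros_like(m);k[185:300,160:245]=m[185:300,160:245]
for q in cv2.findContours(k.astype(np.uint8),0,1)[0]:
    if len(q)>8: r=cv2.minAreaRect(unproj(c,q.reshape(-1,2),36)[:,:2].astype(np.float32));print("wall",q.reshape(-1,2).mean(0),r)
E
```

```text
heights [ 489.47136081 -100.31068938   47.17499696] [ 531.85670696 -271.65217044   46.61651509] [508.54259286 210.33888409   6.33669805] [397.33198476 123.32036537  -0.843457  ]
[371. 251.] [[512.4000244140625, -73.0], [462.6000061035156, -104.0999984741211], [461.1000061035156, -120.30000305175781], [518.2000122070312, -103.5999984741211]] [58.7 16.3 59.6 31.1] [-148.   -95.5   16.3  100.9]
[406. 245.] [[525.9000244140625, -132.39999389648438], [470.6000061035156, -161.6999969482422], [470.79998779296875, -181.60000610351562], [531.9000244140625, -170.39999389648438]] [62.6 19.9 62.1 38.5] [-152.1  -89.3   10.4   99. ]
[437. 236.] [[541.4000244140625, -194.0], [485.79998779296875, -228.89999389648438], [487.70001220703125, -234.39999389648438], [547.2000122070312, -217.8000030517578]] [65.6  5.8 61.8 24.5] [-147.9  -71.1   15.6  103.8]
[469. 230.] [[563.0, -286.29998779296875], [551.2999877929688, -241.6999969482422], [497.29998779296875, -278.6000061035156], [505.0, -304.70001220703125]] [46.1 65.3 27.2 60.9] [ 104.8 -145.6  -73.7   17.6]
tray ((515.7526245117188, 241.1619110107422
[... 268 characters left out ...]
736152648925781) [[432.1000061035156, -73.19999694824219], [494.6000061035156, -328.8999938964844], [580.7000122070312, -307.8999938964844], [518.0999755859375, -52.099998474121094]]
wall [183.61956522 280.15217391] ((429.440673828125, 243.82666015625), (54.443458557128906, 30.25249481201172), 71.1407470703125)
wall [243.38461538 260.46153846] ((471.59136962890625, 132.88436889648438), (21.83124351501465, 3.664139747619629), 1.3058632612228394)
wall [212.76271186 202.08474576] ((576.8640747070312, 191.4261932373047), (54.4155158996582, 9.260908126831055), 70.3235092163086)
wall [212.  185.4] ((607.778076171875, 194.1647186279297), (1.8667240142822266, 18.709793090820312), 0.5065340995788574)
```

```bash
cat > plan.py <<'E'
import numpy as np
# python: legs(cur,[(name,(x,y,z,yaw),ncalls),...]) prints final row of each call
def legs(cur,wps):
    cur=np.array(cur,float)
    for n,w,k in wps:
        w=np.array(w,float);start=cur.copy()
        for i in range(1,k+1):
            d=start+(w-start)*i/k-cur;a=np.radians(cur[3]);C,S=np.cos(a),np.sin(a)
            r=np.round([-np.radians(d[3]),d[0]*C+d[1]*S,d[0]*S-d[1]*C,-d[2]],[3]*1+[0]*0 or 3)
            r[1:]=np.round(r[1:]);
            cur=cur+[r[1]*C+r[2]*S,r[1]*S-r[2]*C,-r[3],-np.degrees(r[0])]
            print(n,i,"rz",r[0],"xyz",r[1:].astype(int),"-> ",cur.round(2).tolist())
    return cur
E
python3 - <<'E'
from h import *; from plan import legs
c=dict(np.load("top0.npz"));hsv=cv2.cvtColor(c["image"],cv2.COLOR_RGB2HSV)
m=((hsv[...,1]<45)&(hsv[...,2]>90)).astype(np.uint8);k=np.zeros_like(m);k[185:300,160:245]=m[185:300,160:245]
k=cv2.morphologyEx(k,cv2.MORPH_OPEN,np.ones((11,11)))
q=max(cv2.findContours(k,0,1)[0],key=cv2.contourArea).reshape(-1,2)
print("tray",cv2.minAreaRect(unproj(c,q,11)[:,:2].astype(np.float32)))
cur=(223.645,502.482,253.31,156.0)
legs(cur,[("toW1",(516.7,-223.7,150,103.7),3)])
E
```

```text
tray ((507.1287841796875, 217.09649658203125), (89.18795776367188, 161.7567138671875), 69.99527740478516)Traceback (most recent call last):
  File "<stdin>", line 8, in <module>
  File "plan.py", line 9, in legs
    r=np.round([-np.radians(d[3]),d[0]*C+d[1]*S,d[0]*S-d[1]*C,-d[2]],[3]*1+[0]*0 or 3)
    return _wrapfunc(a, 'round', decimals=decimals, out=out)
    return _wrapit(obj, method, *args, **kwds)
    result = getattr(arr, method)(*args, **kwds)
TypeError: 'list' object cannot be interpreted as an integer
```

```bash
sed -i 's/r=np.round(\(.*\),\[3\]\*1.*$/r=np.round(\1,3)/' plan.py
python3 - <<'E'
from plan import legs
legs((223.645,502.482,253.31,156.0),[("toW1",(516.7,-223.7,150,103.7),3)])
E
```

```text
toW1 1 rz 0.304 xyz [-188 -181   34] ->  [321.77, 260.66, 219.31, 138.58]
toW1 2 rz 0.305 xyz [-233 -117   35] ->  [419.1, 18.78, 184.31, 121.11]
toW1 3 rz 0.304 xyz [-258  -42   34] ->  [516.43, -223.81, 150.31, 103.69]
```

Emit:
{"op": "apply_moves", "data": {
  "targets": [
    [[0,0,0.061,-38,-36,7,85],[0,0,0.122,-75,-72,14,85],[0,0,0.182,-113,-109,20,85],[0,0,0.243,-150,-145,27,85],[0,0,0.304,-188,-181,34,85]]
  ]
}}

```text
time_s: 0.72
position: [321.9, 259.1, 219.0]
eef_rot: [-180.0, 0.0, 138.5]
force: [1.1, 0.2, -0.5]
opening: 85.2
gripper_force: 0.0
```

Emit:
{"op": "apply_moves", "data": {
  "targets": [
    [[0,0,0.061,-47,-23,7,85],[0,0,0.122,-93,-47,14,85],[0,0,0.183,-140,-70,21,85],[0,0,0.244,-186,-94,28,85],[0,0,0.305,-233,-117,35,85]]
  ]
}}

```text
time_s: 1.35
position: [419.3, 17.2, 184.0]
eef_rot: [180.0, -0.0, 121.0]
force: [1.1, 0.2, 0.2]
opening: 85.0
gripper_force: 0.0
```

Emit:
{"op": "apply_moves", "data": {
  "targets": [
    [[0,0,0.061,-60,-10,7,85],[0,0,0.122,-115,-20,14,85],[0,0,0.182,-170,-28,20,85],[0,0,0.243,-220,-36,27,85],[0,0,0.304,-258,-42,34,85]]
  ]
}}

```text
time_s: 1.98
position: [516.8, -226.0, 149.6]
eef_rot: [-180.0, -0.0, 103.5]
force: [-0.4, 0.5, 0.8]
opening: 85.0
gripper_force: 0.0
```

```bash
python3 - <<'E'
from cell import bot,cams
import cv2,numpy as np
c=cams.read_camera("side");s=cams.read_camera("top");print(bot.state()["position"],bot.state()["eef_rot"])
a=cv2.resize(c["image"][170:350,240:440,::-1],None,fx=2,fy=2);b=cv2.resize(s["image"][150:330,320:520,::-1],None,fx=2,fy=2)
cv2.imwrite("pics/c1.png",np.hstack([a,b]))
E
```

```text
[ 517.18285417 -227.49665578  148.94990998] [-1.79972004e+02  3.49103952e-02  1.03445908e+02]
```

View pics/c1.png

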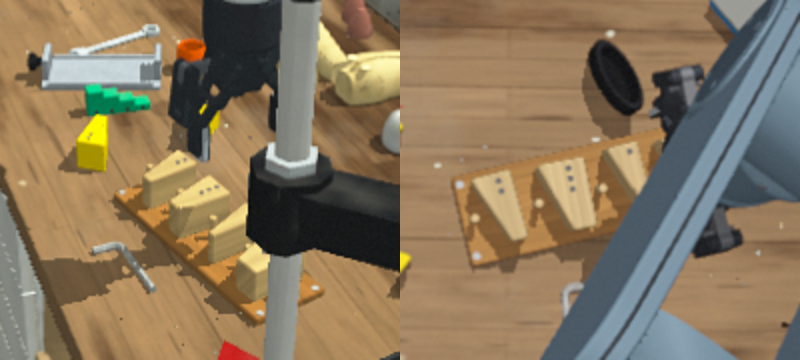

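The picture shows the gripper above the bay of the 1-dimple wedge. The post hides part of it in the side half, and the arm hides part in the top half. Next I check the finger positions against the depth cloud.

```bash
python3 - <<'E'
from cell import bot,cams
from h import *
p=bot.state()["position"];y=np.radians(bot.state()["eef_rot"][2]);print(p)
ex=np.array([np.cos(y),np.sin(y)]);ey=np.array([np.sin(y),-np.cos(y)])
for n in("top","side"):
    c=cams.read_camera(n);X=cloud(c).reshape(-1,3);X=X[(c["range_z"].ravel()>0)]
    d=X[:,:2]-p[:2];q=np.c_[d@ex,d@ey,X[:,2]-p[2]]
    for lo,hi in((-30,-10),(-10,0),(0,20),(20,35),(35,60),(60,80)):
        k=q[(abs(q[:,0])<70)&(abs(q[:,1])<75)&(q[:,2]>lo)&(q[:,2]<hi)]
        for s in(-1,1):
            g=k[k[:,1]*s>0]
            if len(g)>4: print(n,(lo,hi),s,len(g),"x",np.percentile(g[:,0],[3,50,97]).round(1),"y",np.percentile(g[:,1],[3,50,97]).round(1),g[:,2].min().round(1))
E
```

```text
[ 517.18285417 -227.49665578  148.94990998]
top (-10, 0) 1 5 x [ 6.3 10.  11.4] y [43.8 47.6 52.7] -6.5
top (0, 20) 1 22 x [ 6.9 10.7 11.4] y [43.4 47.9 56.2] 0.8
top (20, 35) 1 9 x [ 6.3 10.6 10.9] y [44.  47.5 61.1] 20.7
top (35, 60) -1 57 x [-8.   3.7 12.5] y [-72.7 -60.9 -45.5] 39.8
top (35, 60) 1 193 x [-5.8  8.2 16.6] y [33.5 50.5 72.4] 35.2
top (60, 80) -1 48 x [-10.5  11.9  12.6] y [-70.3 -65.5 -51.8] 60.6
top (60, 80) 1 71 x [ 0.7 11.6 16.9] y [29.2 57.  72.6] 60.3
side (-10, 0) -1 23 x [-9.8 -5.5  7.6] y [-52.9 -47.5 -41.4] -9.7
side (-10, 0) 1 15 x [ 1.6  6.2 12.5] y [41.1 43.3 45. ] -7.9
side (0, 20) -1 107 x [-9.4 -3.9  9.5] y [-56.7 -52.4 -42.5] 0.4
side (0, 20) 1 37 x [ 1.9  8.  13.9] y [40.6 42.9 44.3] 0.2
side (20, 35) -1 61 x [-9.9 -5.1  8.1] y [-56.9 -50.8 -43. ] 20.0
side (20, 35) 1 32 x [ 0.8  6.3 14.5] y [41.5 43.4 45.7] 20.1
side (35, 60) -1 367 x [-14.1  -6.7  14.3] y [-73.3 -47.5  -9.1] 35.2
side (35, 60) 1 50 x [-15.   -7.3  11.1] y [ 1.5 16.9 44.8] 35.5
side (60, 80) -1 323 x [-16.8  -8.4  15.2] y [-71.4 -33.5  -4.7] 60.1
side (60, 80) 1 131 x [-17.6  -9.4  -5.4] y [ 0.7 13.7 30.8] 60.0
```

Emit:
{"op": "apply_moves", "data": {
  "targets": [
    [[0,0,0,4,0,30,85],[0,0,0,4,0,60,85],[0,0,0,4,0,85,85],[0,0,0,4,0,105,85],[0,0,0,4,0,114,85]]
  ]
}}

```text
time_s: 2.8
position: [514.6, -218.1, 35.5]
eef_rot: [-179.9, -0.1, 103.8]
force: [-0.2, 0.3, 0.0]
opening: 84.9
gripper_force: 0.0
```

Emit:
{"op": "apply_moves", "data": {
  "targets": [
    [[0,0,0,0,0,0,80],[0,0,0,0,0,0,55],[0,0,0,0,0,0,55],[0,0,0,0,0,0,55],[0,0,0,0,0,0,55]]
  ]
}}

```text
time_s: 3.42
position: [516.5, -220.4, 37.7]
eef_rot: [179.9, 0.1, 103.7]
force: [-0.3, 1.3, 6.1]
opening: 62.7
gripper_force: 66.0
```

Emit:
{"op": "apply_moves", "data": {
  "targets": [
    [[0,0,0,0,0,-6,55],[0,0,0,0,0,-24,55],[0,0,0,0,0,-46,55],[0,0,0,0,0,-64,55],[0,0,0,0,0,-74,55]]
  ]
}}

```text
time_s: 4.05
position: [515.8, -220.2, 111.5]
eef_rot: [180.0, 0.1, 103.7]
force: [0.1, 0.1, -1.3]
opening: 62.6
gripper_force: 65.3
```

```bash
python3 - <<'E'
from plan import legs
from cell import bot
s=bot.state();print(s["position"],s["eef_rot"],s["opening"],s["gripper_force"],s["force"])
c=legs((515.47,-219.92,110.3,103.69),[("toT",(453.1,236.6,110,-20),3),("down",(453.1,236.6,32.3,-20),1)])
E
```

```text
[ 515.78240646 -220.16078742  111.51292519] [1.79951480e+02 6.04190834e-02 1.03688029e+02] 62.58043768390956 65.31756533542648 [ 0.0640357   0.09287258 -1.26179567]
toT 1 rz 0.72 xyz [153  16   0] ->  [494.81, -67.48, 110.3, 62.44]
toT 2 rz 0.719 xyz [125 -89   0] ->  [473.75, 84.52, 110.3, 21.24]
toT 3 rz 0.72 xyz [  36 -149    0] ->  [453.32, 236.44, 110.3, -20.01]
down 1 rz -0.0 xyz [ 0  0 78] ->  [453.32, 236.44, 32.3, -20.01]
```

Emit:
{"op": "apply_moves", "data": {
  "targets": [
    [[0,0,0.1,20,2,0,55],[0,0,0.24,50,5,0,55],[0,0,0.4,85,9,0,55],[0,0,0.56,119,12,0,55],[0,0,0.72,153,16,0,55]]
  ]
}}

```text
time_s: 4.68
position: [494.3, -66.4, 110.1]
eef_rot: [-180.0, 0.0, 62.1]
force: [0.7, 0.5, 0.1]
opening: 62.5
gripper_force: 65.4
```

Emit:
{"op": "apply_moves", "data": {
  "targets": [
    [[0,0,0.144,25,-18,0,55],[0,0,0.288,50,-36,0,55],[0,0,0.431,75,-53,0,55],[0,0,0.575,100,-71,0,55],[0,0,0.719,125,-89,0,55]]
  ]
}}

```text
time_s: 5.3
position: [473.3, 85.5, 110.2]
eef_rot: [-180.0, 0.0, 21.0]
force: [0.7, 0.8, 0.5]
opening: 62.3
gripper_force: 65.4
```

Emit:
{"op": "apply_moves", "data": {
  "targets": [
    [[0,0,0.18,9,-36,0,55],[0,0,0.36,18,-73,0,55],[0,0,0.52,26,-108,0,55],[0,0,0.65,32,-135,0,55],[0,0,0.72,36,-149,0,55]]
  ]
}}

```text
time_s: 5.92
position: [452.6, 237.7, 110.1]
eef_rot: [180.0, 0.0, -20.1]
force: [-0.5, 0.2, 0.5]
opening: 62.4
gripper_force: 65.4
```

Emit:
{"op": "apply_moves", "data": {
  "targets": [
    [[0,0,0,0,0,10,55],[0,0,0,0,0,25,55],[0,0,0,0,0,38,55],[0,0,0,0,0,47,55],[0,0,0,0,0,50,55]]
  ]
}}

```text
time_s: 6.55
position: [453.0, 235.9, 59.3]
eef_rot: [179.9, 0.1, -20.0]
force: [-0.1, -0.2, -0.6]
opening: 62.6
gripper_force: 65.4
```

```bash
python3 - <<'E'
from cell import bot,cams
import cv2,numpy as np
c=cams.read_camera("side");s=cams.read_camera("top");print(bot.state()["position"],bot.state()["eef_rot"])
a=cv2.resize(c["image"][140:260,230:360,::-1],None,fx=3,fy=3);b=cv2.resize(s["image"][180:300,140:270,::-1],None,fx=3,fy=3)
cv2.imwrite("pics/c2.png",np.hstack([a,b]))
E
```

```text
[453.29694117 236.22506558  59.93686258] [ 1.79978804e+02  3.23717354e-02 -2.00237873e+01]
```

View pics/c2.png

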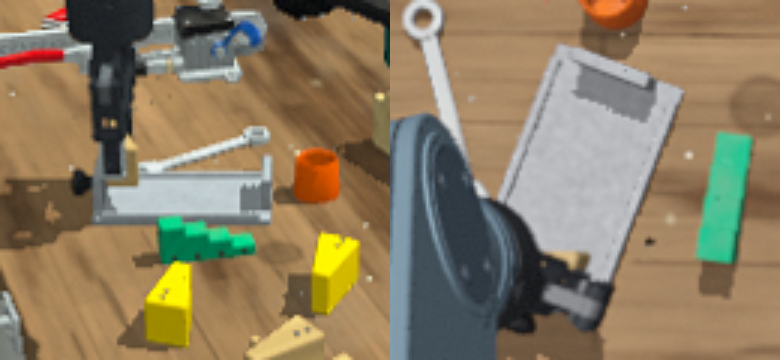

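The picture shows wedge 1 held just inside the knob wall (side half about (120,165)), thick end to the tray's right, clear of the walls. I lower it next.

Emit:
{"op": "apply_moves", "data": {
  "targets": [
    [[0,0,0,0,0,9,55],[0,0,0,0,0,17,55],[0,0,0,0,0,22,55],[0,0,0,0,0,25,55],[0,0,0,0,0,26,55]]
  ]
}}

```text
time_s: 7.28
position: [453.3, 236.4, 34.1]
eef_rot: [180.0, 0.0, -20.0]
force: [0.0, 0.1, -0.4]
opening: 62.8
gripper_force: 65.4
```

Emit:
{"op": "apply_moves", "data": {
  "targets": [
    [[0,0,0,0,0,0,55],[0,0,0,0,0,0,55],[0,0,0,0,0,1,55],[0,0,0,0,0,1,55],[0,0,0,0,0,1,55]]
  ]
}}

```text
time_s: 7.9
position: [453.6, 236.5, 33.7]
eef_rot: [-180.0, -0.0, -20.0]
force: [-0.8, -0.8, 5.7]
opening: 62.5
gripper_force: 65.9
```

Emit:
{"op": "apply_moves", "data": {
  "targets": [
    [[0,0,0,0,0,0,70],[0,0,0,0,0,0,80],[0,0,0,0,0,0,84],[0,0,0,0,0,0,84],[0,0,0,0,0,-10,84]]
  ]
}}

```text
time_s: 8.52
position: [452.7, 236.2, 43.0]
eef_rot: [179.9, 0.1, -20.0]
force: [-0.6, -0.1, 0.3]
opening: 84.1
gripper_force: 0.0
```

Emit:
{"op": "apply_moves", "data": {
  "targets": [
    [[0,0,0,0,0,-20,84],[0,0,0,0,0,-40,84],[0,0,0,0,0,-60,84],[0,0,0,0,0,-74,84],[0,0,0,0,0,-77,84]]
  ]
}}

```text
time_s: 9.15
position: [454.0, 236.6, 121.5]
eef_rot: [-179.9, -0.1, -20.0]
force: [1.2, -0.8, -0.3]
opening: 83.7
gripper_force: 0.0
```

```bash
python3 - <<'E'
from plan import legs
c=legs((453.32,236.44,120.3,-20.01),[("toW2",(489.8,-105.2,110,-76.3),2)])
legs(c,[("dn",(489.8,-105.2,36,-76.3),1)])
E
```

```text
toW2 1 rz 0.491 xyz [ 76 154   5] ->  [472.04, 65.73, 115.3, -48.14]
toW2 2 rz 0.491 xyz [139 101   5] ->  [489.56, -105.19, 110.3, -76.27]
dn 1 rz 0.0 xyz [ 0  0 74] ->  [489.56, -105.19, 36.3, -76.27]
```

Emit:
{"op": "apply_moves", "data": {
  "targets": [
    [[0,0,0.08,12,25,1,84],[0,0,0.18,28,57,2,84],[0,0,0.29,45,91,3,84],[0,0,0.39,60,122,4,84],[0,0,0.491,76,154,5,84]]
  ]
}}

```text
time_s: 9.78
position: [471.6, 64.7, 114.7]
eef_rot: [180.0, 0.1, -48.3]
force: [0.1, 0.2, -0.7]
opening: 84.1
gripper_force: 0.0
```

Emit:
{"op": "apply_moves", "data": {
  "targets": [
    [[0,0,0.11,31,23,1,84],[0,0,0.23,65,47,2,84],[0,0,0.35,99,72,3,84],[0,0,0.45,127,92,4,84],[0,0,0.491,139,101,5,84]]
  ]
}}

```text
time_s: 10.4
position: [489.5, -106.7, 109.7]
eef_rot: [180.0, 0.0, -76.5]
force: [-0.4, -0.0, -0.3]
opening: 84.0
gripper_force: 0.0
```

```bash
python3 - <<'E'
from cell import bot,cams
from h import *
a=cams.read_camera("top");b=cams.read_camera("side");print(bot.state()["position"],bot.state()["eef_rot"])
np.savez("t2.npz",**a)
for q,m in wedges(a,(160,185,245,300),44): 
    e=np.roll(q,-1,0)-q;print(m.round(),q.round(1).tolist(),q.mean(0),np.linalg.norm(e,axis=1).round(1),np.degrees(np.arctan2(e[:,1],e[:,0])).round(1))
A=cv2.resize(a["image"][180:300,140:270,::-1],None,fx=3,fy=3);B=cv2.resize(b["image"][150:330,240:440,::-1],None,fx=2,fy=2)
cv2.imwrite("pics/c3.png",np.hstack([A,B]))
E
```

```text
[ 489.4279533  -106.00573893  109.78131737] [ 1.79960431e+02  3.34702864e-02 -7.63625320e+01]
[189. 268.] [[461.6000061035156, 266.0], [454.3999938964844, 260.20001220703125], [439.1000061035156, 213.3000030517578], [461.1000061035156, 201.0]] [454.06696 235.1082 ] [ 9.2 49.3 25.2 65. ] [-140.9 -108.1  -29.3   89.6]
```

View pics/c3.png

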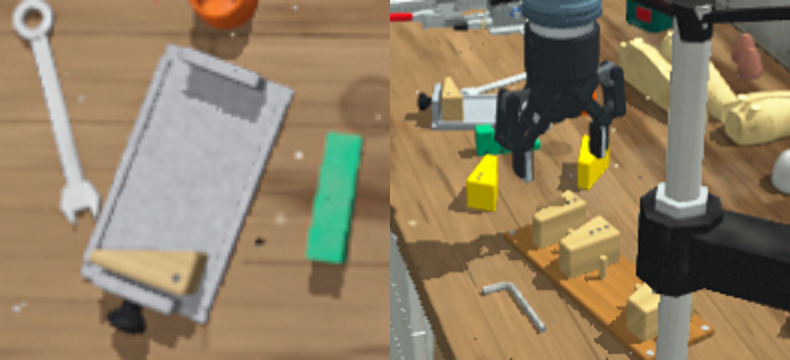

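The picture shows wedge 1 resting flat and square by the knob wall, at about (189,268) in the full top frame. It measures y=13.4, x=1.1 in the tray frame. The gripper is over wedge 2, so I grasp it now.

Emit:
{"op": "apply_moves", "data": {
  "targets": [
    [[0,0,0,0,0,20,84],[0,0,0,0,0,42,84],[0,0,0,0,0,60,84],[0,0,0,0,0,70,84],[0,0,0,0,0,73,84]]
  ]
}}

```text
time_s: 11.12
position: [489.3, -104.2, 36.9]
eef_rot: [179.9, 0.1, -76.2]
force: [-0.3, -0.1, -0.6]
opening: 84.2
gripper_force: 0.0
```

Emit:
{"op": "apply_moves", "data": {
  "targets": [
    [[0,0,0,0,0,0,80],[0,0,0,0,0,0,55],[0,0,0,0,0,0,55],[0,0,0,0,0,0,55],[0,0,0,0,0,0,55]]
  ]
}}

```text
time_s: 11.75
position: [490.3, -105.5, 38.5]
eef_rot: [-179.9, -0.1, -76.3]
force: [-0.2, 0.3, 4.9]
opening: 62.7
gripper_force: 65.8
```

Emit:
{"op": "apply_moves", "data": {
  "targets": [
    [[0,0,0,0,0,-6,55],[0,0,0,0,0,-24,55],[0,0,0,0,0,-46,55],[0,0,0,0,0,-64,55],[0,0,0,0,0,-73,55]]
  ]
}}

```text
time_s: 12.38
position: [490.1, -105.4, 111.7]
eef_rot: [-179.9, -0.1, -76.3]
force: [-0.2, 0.6, -0.6]
opening: 63.0
gripper_force: 65.5
```

```bash
python3 - <<'E'
from plan import legs
c=legs((489.56,-105.19,110.3,-76.27),[("toT",(484.9,225.0,110,-20),2),("dn",(484.9,225,34.3,-20),1)])
E
```

```text
toT 1 rz -0.491 xyz [-161  -37    0] ->  [487.29, 59.99, 110.3, -48.14]
toT 2 rz -0.491 xyz [-124 -108    0] ->  [484.97, 224.41, 110.3, -20.01]
dn 1 rz -0.0 xyz [ 0 -1 76] ->  [485.31, 225.35, 34.3, -20.01]
```

Emit:
{"op": "apply_moves", "data": {
  "targets": [
    [[0,0,-0.08,-26,-6,0,55],[0,0,-0.18,-58,-13,0,55],[0,0,-0.285,-93,-21,0,55],[0,0,-0.39,-127,-29,0,55],[0,0,-0.491,-161,-37,0,55]]
  ]
}}

```text
time_s: 13.0
position: [487.0, 61.1, 110.2]
eef_rot: [180.0, 0.0, -48.0]
force: [0.5, -0.3, 0.3]
opening: 62.8
gripper_force: 65.4
```

Emit:
{"op": "apply_moves", "data": {
  "targets": [
    [[0,0,-0.12,-30,-26,0,55],[0,0,-0.24,-60,-52,0,55],[0,0,-0.35,-88,-77,0,55],[0,0,-0.44,-111,-97,0,55],[0,0,-0.491,-124,-108,0,55]]
  ]
}}

```text
time_s: 13.62
position: [484.6, 225.7, 110.1]
eef_rot: [180.0, 0.0, -19.8]
force: [0.4, -0.2, -0.1]
opening: 62.7
gripper_force: 65.5
```

Emit:
{"op": "apply_moves", "data": {
  "targets": [
    [[0,0,0,0,-1,5,55],[0,0,0,0,-1,18,55],[0,0,0,0,-1,33,55],[0,0,0,0,-1,46,55],[0,0,0,0,-1,52,55]]
  ]
}}

```text
time_s: 14.25
position: [484.7, 224.7, 56.8]
eef_rot: [179.9, 0.1, -20.1]
force: [0.1, 0.5, 0.4]
opening: 63.0
gripper_force: 65.5
```

Emit:
{"op": "apply_moves", "data": {
  "targets": [
    [[0,0,0,0,0,8,55],[0,0,0,0,0,15,55],[0,0,0,0,0,20,55],[0,0,0,0,0,22,55],[0,0,0,0,0,23,55]]
  ]
}}

```text
time_s: 14.88
position: [485.5, 225.4, 35.3]
eef_rot: [-180.0, -0.0, -20.0]
force: [0.6, 0.3, -0.9]
opening: 62.8
gripper_force: 65.5
```

Emit:
{"op": "apply_moves", "data": {
  "targets": [
    [[0,0,0,0,0,1,55],[0,0,0,0,0,1,55],[0,0,0,0,0,1.5,55],[0,0,0,0,0,1.5,55],[0,0,0,0,0,1.5,55]]
  ]
}}

```text
time_s: 15.5
position: [485.6, 225.4, 34.5]
eef_rot: [-180.0, -0.0, -20.0]
force: [-0.8, -0.3, 4.6]
opening: 62.3
gripper_force: 66.2
```

Emit:
{"op": "apply_moves", "data": {
  "targets": [
    [[0,0,0,0,0,0,70],[0,0,0,0,0,0,80],[0,0,0,0,0,0,84],[0,0,0,0,0,0,84],[0,0,0,0,0,-10,84]]
  ]
}}

```text
time_s: 16.12
position: [484.7, 225.2, 43.4]
eef_rot: [179.9, 0.1, -20.0]
force: [0.6, -0.5, 0.8]
opening: 84.0
gripper_force: 0.0
```

Emit:
{"op": "apply_moves", "data": {
  "targets": [
    [[0,0,0,0,0,-20,84],[0,0,0,0,0,-40,84],[0,0,0,0,0,-60,84],[0,0,0,0,0,-74,84],[0,0,0,0,0,-76,84]]
  ]
}}

```text
time_s: 16.75
position: [486.1, 225.5, 121.1]
eef_rot: [-179.9, -0.1, -20.0]
force: [0.5, 0.0, -0.8]
opening: 84.2
gripper_force: 0.0
```

```bash
python3 - <<'E'
from plan import legs
c=legs((485.31,225.35,119.8,-20.01),[("toW3",(501.0,-166.4,110,103.7),3)])
E
```

```text
toW3 1 rz -0.72 xyz [ 50 121   3] ->  [490.89, 94.55, 116.8, 21.24]
toW3 2 rz -0.719 xyz [-43 123   4] ->  [495.37, -35.68, 112.8, 62.44]
toW3 3 rz -0.72 xyz [-113   65    3] ->  [500.71, -165.93, 109.8, 103.69]
```

Emit:
{"op": "apply_moves", "data": {
  "targets": [
    [[0,0,-0.1,7,17,1,84],[0,0,-0.24,17,40,1,84],[0,0,-0.4,28,67,2,84],[0,0,-0.56,39,94,2,84],[0,0,-0.72,50,121,3,84]]
  ]
}}

```text
time_s: 17.38
position: [490.5, 93.7, 116.1]
eef_rot: [-180.0, 0.1, 21.6]
force: [0.6, -0.3, 0.7]
opening: 84.0
gripper_force: 0.0
```

Emit:
{"op": "apply_moves", "data": {
  "targets": [
    [[0,0,-0.144,-9,25,1,84],[0,0,-0.288,-17,49,2,84],[0,0,-0.431,-26,74,2,84],[0,0,-0.575,-34,98,3,84],[0,0,-0.719,-43,123,4,84]]
  ]
}}

```text
time_s: 18.0
position: [495.0, -36.3, 112.1]
eef_rot: [-179.9, 0.0, 62.7]
force: [0.1, 0.8, -0.6]
opening: 84.3
gripper_force: 0.0
```

Emit:
{"op": "apply_moves", "data": {
  "targets": [
    [[0,0,-0.18,-28,16,1,84],[0,0,-0.36,-56,32,1,84],[0,0,-0.52,-82,47,2,84],[0,0,-0.65,-102,59,3,84],[0,0,-0.72,-113,65,3,84]]
  ]
}}

```text
time_s: 18.62
position: [500.4, -167.0, 108.9]
eef_rot: [-179.9, -0.0, 103.8]
force: [-0.1, 0.2, -0.4]
opening: 83.9
gripper_force: 0.0
```

```bash
python3 - <<'E'
from cell import bot,cams
from h import *
a=cams.read_camera("top");b=cams.read_camera("side");print(bot.state()["position"],bot.state()["eef_rot"])
for q,m in wedges(a,(160,185,245,300),44): 
    e=np.roll(q,-1,0)-q;d=q.mean(0)-[441.9,240.7];print(m.round(),"tray y,x",d@[.9397,-.342],d@[-.342,-.9397],np.linalg.norm(e,axis=1).round(1),np.degrees(np.arctan2(e[:,1],e[:,0])).round(1))
A=cv2.resize(a["image"][180:300,140:270,::-1],None,fx=3,fy=3);B=cv2.resize(b["image"][150:330,240:440,::-1],None,fx=2,fy=2)
cv2.imwrite("pics/c4.png",np.hstack([A,B]))
E
```

```text
[ 500.49893905 -167.05277906  109.08460662] [-1.79954302e+02 -2.60117456e-02  1.03617069e+02]
[189. 268.] tray y,x 13.345683720703143 1.0935155874633598 [ 9.2 49.3 25.2 65. ] [-140.9 -108.1  -29.3   89.6]
[190. 254.] tray y,x 41.186151832885756 0.028354881896952334 [61.2 13.8 60.5 32.3] [-88.9 -22.   73.5 164.9]
```

View pics/c4.png

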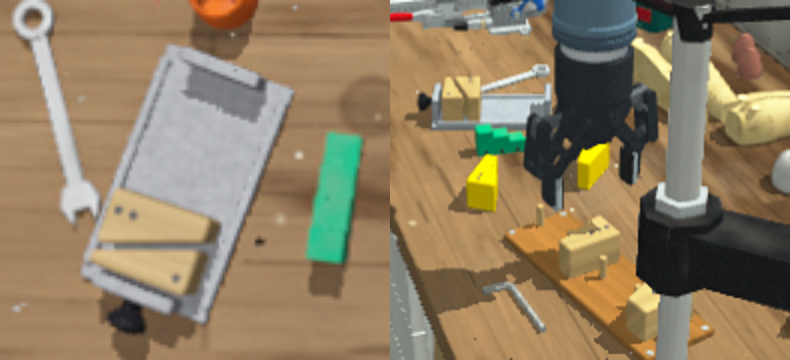

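The picture shows wedges 1 and 2 side by side by the knob wall (full-frame (189,268) and (190,254)), alternating with a small gap. The gripper stands over wedge 3.

Emit:
{"op": "apply_moves", "data": {
  "targets": [
    [[0,0,0,0,0,20,84],[0,0,0,0,0,42,84],[0,0,0,0,0,60,84],[0,0,0,0,0,70,84],[0,0,0,0,0,73,84]]
  ]
}}

```text
time_s: 19.35
position: [500.5, -165.3, 36.2]
eef_rot: [-179.9, -0.1, 103.7]
force: [-0.3, -0.0, 1.5]
opening: 83.9
gripper_force: 0.0
```

Emit:
{"op": "apply_moves", "data": {
  "targets": [
    [[0,0,0,0,0,0,80],[0,0,0,0,0,0,55],[0,0,0,0,0,0,55],[0,0,0,0,0,0,55],[0,0,0,0,0,0,55]]
  ]
}}

```text
time_s: 19.98
position: [501.5, -166.4, 37.9]
eef_rot: [179.9, 0.1, 103.7]
force: [-1.0, 0.8, 6.2]
opening: 63.0
gripper_force: 66.2
```

Emit:
{"op": "apply_moves", "data": {
  "targets": [
    [[0,0,0,0,0,-6,55],[0,0,0,0,0,-24,55],[0,0,0,0,0,-46,55],[0,0,0,0,0,-64,55],[0,0,0,0,0,-73,55]]
  ]
}}

```text
time_s: 20.6
position: [501.1, -166.1, 110.9]
eef_rot: [179.9, 0.1, 103.7]
force: [-0.3, -0.5, -0.6]
opening: 62.9
gripper_force: 65.6
```

```bash
python3 - <<'E'
from plan import legs
c=legs((500.71,-165.93,109.8,103.69),[("toT",(507.8,216.7,109.8,-20),3)])
E
```

```text
toT 1 rz 0.72 xyz [123  32   0] ->  [502.69, -38.85, 109.8, 62.44]
toT 2 rz 0.719 xyz [115 -57   0] ->  [505.37, 89.47, 109.8, 21.24]
toT 3 rz 0.72 xyz [  48 -118    0] ->  [507.36, 216.85, 109.8, -20.01]
```

Emit:
{"op": "apply_moves", "data": {
  "targets": [
    [[0,0,0.1,17,4,0,55],[0,0,0.24,41,11,0,55],[0,0,0.4,68,18,0,55],[0,0,0.56,96,25,0,55],[0,0,0.72,123,32,0,55]]
  ]
}}

```text
time_s: 21.22
position: [502.3, -37.8, 109.5]
eef_rot: [-179.9, 0.0, 62.1]
force: [0.7, -0.4, -1.0]
opening: 62.8
gripper_force: 65.5
```

Emit:
{"op": "apply_moves", "data": {
  "targets": [
    [[0,0,0.144,23,-11,0,55],[0,0,0.288,46,-23,0,55],[0,0,0.431,69,-34,0,55],[0,0,0.575,92,-46,0,55],[0,0,0.719,115,-57,0,55]]
  ]
}}

```text
time_s: 21.85
position: [504.9, 90.3, 109.4]
eef_rot: [-180.0, 0.1, 21.0]
force: [0.5, 0.2, -0.2]
opening: 62.9
gripper_force: 65.5
```

Emit:
{"op": "apply_moves", "data": {
  "targets": [
    [[0,0,0.18,12,-29,0,55],[0,0,0.36,24,-58,0,55],[0,0,0.52,35,-85,0,55],[0,0,0.65,43,-107,0,55],[0,0,0.72,48,-118,0,55]]
  ]
}}

```text
time_s: 22.48
position: [506.8, 218.0, 109.3]
eef_rot: [180.0, 0.1, -20.1]
force: [-0.4, 0.1, -0.5]
opening: 62.8
gripper_force: 65.5
```

Emit:
{"op": "apply_moves", "data": {
  "targets": [
    [[0,0,0,0,0,5,55],[0,0,0,0,0,18,55],[0,0,0,0,0,33,55],[0,0,0,0,0,46,55],[0,0,0,0,0,52,55]]
  ]
}}

```text
time_s: 23.1
position: [506.7, 216.3, 56.3]
eef_rot: [179.9, 0.1, -20.0]
force: [0.4, 0.6, -0.4]
opening: 63.0
gripper_force: 65.5
```

Emit:
{"op": "apply_moves", "data": {
  "targets": [
    [[0,0,0,0,0,8,55],[0,0,0,0,0,15,55],[0,0,0,0,0,20,55],[0,0,0,0,0,22,55],[0,0,0,0,0,23,55]]
  ]
}}

```text
time_s: 23.72
position: [507.5, 216.9, 34.9]
eef_rot: [-180.0, -0.0, -20.0]
force: [-0.6, -0.1, -0.8]
opening: 62.9
gripper_force: 65.5
```

cmd z = 34.8.

Emit:
{"op": "apply_moves", "data": {
  "targets": [
    [[0,0,0,0,0,1,55],[0,0,0,0,0,1,55],[0,0,0,0,0,1.5,55],[0,0,0,0,0,1.5,55],[0,0,0,0,0,1.5,55]]
  ]
}}

```text
time_s: 24.35
position: [507.6, 216.9, 33.9]
eef_rot: [-180.0, -0.0, -20.0]
force: [-1.9, -0.5, 5.6]
opening: 63.1
gripper_force: 66.2
```

Emit:
{"op": "apply_moves", "data": {
  "targets": [
    [[0,0,0,0,0,0,70],[0,0,0,0,0,0,80],[0,0,0,0,0,0,84],[0,0,0,0,0,0,84],[0,0,0,0,0,-10,84]]
  ]
}}

```text
time_s: 24.98
position: [506.7, 216.7, 42.9]
eef_rot: [179.9, 0.1, -20.0]
force: [0.3, -0.0, 0.7]
opening: 83.9
gripper_force: 0.0
```

Emit:
{"op": "apply_moves", "data": {
  "targets": [
    [[0,0,0,0,0,-20,84],[0,0,0,0,0,-40,84],[0,0,0,0,0,-60,84],[0,0,0,0,0,-74,84],[0,0,0,0,0,-76,84]]
  ]
}}

```text
time_s: 25.6
position: [508.1, 217.0, 120.6]
eef_rot: [-179.9, -0.1, -20.0]
force: [0.4, -0.2, 0.7]
opening: 83.9
gripper_force: 0.0
```

```bash
python3 - <<'E'
from plan import legs
c=legs((507.36,216.85,119.3,-20.01),[("toW4",(530.3,-282.7,110,-76.3),2)])
E
```

```text
toW4 1 rz 0.491 xyz [ 96 231   5] ->  [518.52, -33.05, 114.3, -48.14]
toW4 2 rz 0.491 xyz [194 158   4] ->  [530.29, -282.98, 110.3, -76.27]
```

Emit:
{"op": "apply_moves", "data": {
  "targets": [
    [[0,0,0.07,13,32,1,84],[0,0,0.17,33,79,2,84],[0,0,0.28,54,130,3,84],[0,0,0.386,75,181,4,84],[0,0,0.491,96,231,5,84]]
  ]
}}

```text
time_s: 26.22
position: [518.1, -34.7, 113.7]
eef_rot: [180.0, 0.1, -48.3]
force: [0.1, -0.2, -0.1]
opening: 83.9
gripper_force: 0.0
```

Emit:
{"op": "apply_moves", "data": {
  "targets": [
    [[0,0,0.11,43,35,1,84],[0,0,0.22,87,71,2,84],[0,0,0.33,130,106,2,84],[0,0,0.43,170,138,3,84],[0,0,0.491,194,158,4,84]]
  ]
}}

```text
time_s: 26.85
position: [529.9, -285.5, 109.4]
eef_rot: [180.0, 0.0, -76.5]
force: [0.9, 0.1, 0.5]
opening: 83.8
gripper_force: 0.0
```

```bash
python3 - <<'E'
from cell import bot,cams
from h import *
a=cams.read_camera("top");cams.read_camera("side");print(bot.state()["position"],bot.state()["eef_rot"])
for q,m in wedges(a,(160,185,245,300),44): 
    e=np.roll(q,-1,0)-q;d=q.mean(0)-[441.9,240.7];print(m.round(),"tray y,x",d@[.9397,-.342],d@[-.342,-.9397],np.linalg.norm(e,axis=1).round(1),np.degrees(np.arctan2(e[:,1],e[:,0])).round(1))
E
```

```text
[ 529.92518575 -286.49407514  109.2886738 ] [ 1.79967762e+02 -3.26150284e-02 -7.65336861e+01]
[189. 268.] tray y,x 13.345683720703143 1.0935155874633598 [ 9.2 49.3 25.2 65. ] [-140.9 -108.1  -29.3   89.6]
[190. 254.] tray y,x 41.186151832885756 0.028354881896952334 [61.2 13.8 60.5 32.3] [-88.9 -22.   73.5 164.9]
[201. 237.] tray y,x 75.77854981567384 1.2168560278320117 [60.  39.1 63.1 19.6] [-110.4  -20.5   87.5  159.5]
```

Emit:
{"op": "apply_moves", "data": {
  "targets": [
    [[0,0,0,0,0,20,84],[0,0,0,0,0,42,84],[0,0,0,0,0,60,84],[0,0,0,0,0,70,84],[0,0,0,0,0,73,84]]
  ]
}}

```text
time_s: 27.58
position: [530.2, -282.5, 36.6]
eef_rot: [180.0, 0.1, -76.2]
force: [0.4, -0.7, -0.1]
opening: 83.7
gripper_force: 0.0
```

Emit:
{"op": "apply_moves", "data": {
  "targets": [
    [[0,0,0,0,0,0,84],[0,0,0,0,0,0,80],[0,0,0,0,0,0,55],[0,0,0,0,0,0,55],[0,0,0,0,0,0,55]]
  ]
}}

```text
time_s: 28.2
position: [531.0, -283.5, 38.4]
eef_rot: [-179.9, -0.1, -76.3]
force: [-0.8, 0.5, 5.7]
opening: 63.0
gripper_force: 66.0
```

Emit:
{"op": "apply_moves", "data": {
  "targets": [
    [[0,0,0,0,0,0,55],[0,0,0,0,0,-20,55],[0,0,0,0,0,-44,55],[0,0,0,0,0,-64,55],[0,0,0,0,0,-73,55]]
  ]
}}

```text
time_s: 28.82
position: [530.7, -283.2, 111.4]
eef_rot: [-179.9, -0.1, -76.3]
force: [0.5, 0.3, -1.8]
opening: 63.1
gripper_force: 65.6
```

```bash
python3 - <<'E'
from plan import legs
c=legs((530.29,-282.98,110.3,-76.27),[("toT",(555.6,199.3,110.3,-20),2)])
E
```

```text
toT 1 rz -0.491 xyz [-231  -70    0] ->  [543.46, -41.97, 110.3, -48.14]
toT 2 rz -0.491 xyz [-172 -170    0] ->  [555.29, 199.58, 110.3, -20.01]
```

Emit:
{"op": "apply_moves", "data": {
  "targets": [
    [[0,0,-0.07,-32,-10,0,55],[0,0,-0.17,-79,-24,0,55],[0,0,-0.28,-131,-40,0,55],[0,0,-0.386,-181,-55,0,55],[0,0,-0.491,-231,-70,0,55]]
  ]
}}

```text
time_s: 29.45
position: [543.1, -40.3, 109.8]
eef_rot: [180.0, 0.0, -48.0]
force: [0.5, -0.4, -0.9]
opening: 63.1
gripper_force: 65.5
```

Emit:
{"op": "apply_moves", "data": {
  "targets": [
    [[0,0,-0.115,-40,-40,0,55],[0,0,-0.23,-80,-80,0,55],[0,0,-0.34,-119,-118,0,55],[0,0,-0.44,-154,-152,0,55],[0,0,-0.491,-172,-170,0,55]]
  ]
}}

```text
time_s: 30.08
position: [554.5, 202.2, 109.6]
eef_rot: [180.0, 0.1, -19.7]
force: [0.9, 0.6, -0.7]
opening: 63.1
gripper_force: 65.5
```

Emit:
{"op": "apply_moves", "data": {
  "targets": [
    [[0,0,0,0,0,5,55],[0,0,0,0,0,18,55],[0,0,0,0,0,33,55],[0,0,0,0,0,44,55],[0,0,0,0,0,48,55]]
  ]
}}

```text
time_s: 30.7
position: [554.8, 198.8, 60.9]
eef_rot: [179.9, 0.1, -20.1]
force: [0.2, 0.0, -0.2]
opening: 62.8
gripper_force: 65.6
```

```bash
python3 - <<'E'
from cell import bot,cams
import cv2,numpy as np
c=cams.read_camera("side");s=cams.read_camera("top");print(bot.state()["position"],bot.state()["eef_rot"])
a=cv2.resize(c["image"][140:260,230:360,::-1],None,fx=3,fy=3);b=cv2.resize(s["image"][180:300,140:270,::-1],None,fx=3,fy=3)
cv2.imwrite("pics/c5.png",np.hstack([a,b]))
E
```

```text
[555.19085752 199.14713785  61.65994117] [ 1.79969025e+02  5.55384803e-02 -2.00484759e+01]
```

View pics/c5.png

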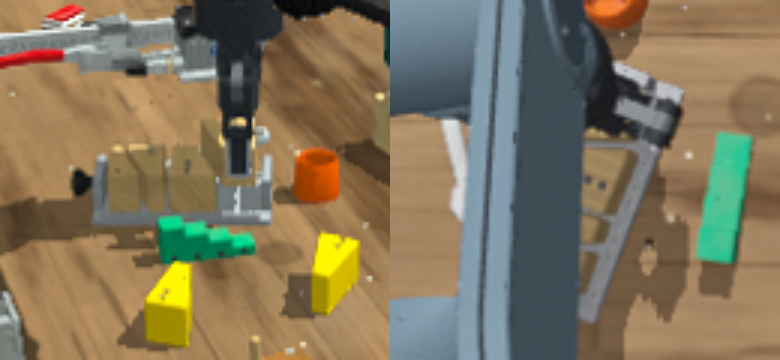

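The picture shows wedge 4 held over the free bay between wedge 3 and the far wall (side half about (235,160)). The three others stand in their places, so I lower it.

Emit:
{"op": "apply_moves", "data": {
  "targets": [
    [[0,0,0,0,0,7,55],[0,0,0,0,0,15,55],[0,0,0,0,0,22,55],[0,0,0,0,0,26,55],[0,0,0,0,0,27,55]]
  ]
}}

```text
time_s: 31.42
position: [555.2, 199.6, 34.9]
eef_rot: [180.0, 0.0, -20.0]
force: [-0.2, -0.2, -0.7]
opening: 62.6
gripper_force: 65.6
```

Emit:
{"op": "apply_moves", "data": {
  "targets": [
    [[0,0,0,0,0,1,55],[0,0,0,0,0,1,55],[0,0,0,0,0,1.5,55],[0,0,0,0,0,1.5,55],[0,0,0,0,0,1.5,55]]
  ]
}}

```text
time_s: 32.05
position: [555.6, 199.6, 34.4]
eef_rot: [-180.0, -0.0, -20.0]
force: [-0.8, -0.3, 5.9]
opening: 63.5
gripper_force: 66.2
```

Emit:
{"op": "apply_moves", "data": {
  "targets": [
    [[0,0,0,0,0,0,70],[0,0,0,0,0,0,80],[0,0,0,0,0,0,84],[0,0,0,0,0,0,84],[0,0,0,0,0,-10,84]]
  ]
}}

```text
time_s: 32.67
position: [554.7, 199.4, 43.3]
eef_rot: [179.9, 0.1, -20.0]
force: [-0.3, 0.2, -0.3]
opening: 84.1
gripper_force: 0.0
```

Emit:
{"op": "apply_moves", "data": {
  "targets": [
    [[0,0,0,0,0,-20,84],[0,0,0,0,0,-40,84],[0,0,0,0,0,-62,84],[0,0,0,0,0,-85,84],[0,0,0,0,0,-100,84]]
  ]
}}

```text
time_s: 33.3
position: [555.9, 199.7, 145.7]
eef_rot: [-179.9, -0.1, -20.0]
force: [0.8, 1.3, -0.6]
opening: 83.8
gripper_force: 0.0
```

Emit:
{"op": "apply_moves", "data": {
  "targets": [
    [[0,0,0,0,30,-5,84],[0,0,0,0,75,-10,84],[0,0,0,0,125,-15,84],[0,0,0,0,165,-20,84],[0,0,0,0,180,-20,84]]
  ]
}}

```text
time_s: 33.92
position: [493.4, 28.8, 164.4]
eef_rot: [180.0, -0.0, -20.1]
force: [0.1, -0.2, -1.0]
opening: 84.1
gripper_force: 0.0
```

Emit:
{"op": "apply_moves", "data": {
  "targets": [
    [[0,0,0,0,30,0,84],[0,0,0,0,60,0,84],[0,0,0,0,80,0,84],[0,0,0,0,90,0,84],[0,0,0,0,90,0,84]]
  ]
}}

```text
time_s: 34.55
position: [463.2, -54.1, 163.8]
eef_rot: [-180.0, 0.0, -20.1]
force: [0.3, 0.8, 0.3]
opening: 84.3
gripper_force: 0.0
```

```bash
python3 - <<'E'
from cell import bot,cams
from h import *
a=cams.read_camera("top");b=cams.read_camera("side");print(bot.state()["position"],bot.state()["force"],bot.state()["time_s"])
X=cloud(a)
for q,m in wedges(a,(160,185,245,300),44): 
    e=np.roll(q,-1,0)-q;d=q.mean(0)-[441.9,240.7];print(m.round(),"z",X[int(m[1]),int(m[0]),2].round(1),"tray y,x",d@[.9397,-.342],d@[-.342,-.9397],np.linalg.norm(e,axis=1).round(1),np.degrees(np.arctan2(e[:,1],e[:,0])).round(1))
A=cv2.resize(a["image"][180:300,140:270,::-1],None,fx=3,fy=3);B=cv2.resize(b["image"][140:260,230:360,::-1],None,fx=3,fy=3)
cv2.imwrite("pics/c6.png",np.hstack([A,B]))
E
```

```text
[463.29745355 -53.50247496 163.7834309 ] [-0.09148049  1.05727173 -0.42379908] 34.65
[189. 268.] z 44.8 tray y,x 13.345683720703143 1.0935155874633598 [ 9.2 49.3 25.2 65. ] [-140.9 -108.1  -29.3   89.6]
[190. 254.] z 46.3 tray y,x 41.186151832885756 0.028354881896952334 [61.2 13.8 60.5 32.3] [-88.9 -22.   73.5 164.9]
[201. 237.] z 47.7 tray y,x 75.77854981567384 1.2168560278320117 [60.  39.1 63.1 19.6] [-110.4  -20.5   87.5  159.5]
[205. 216.] z 44.9 tray y,x 115.92963083374025 0.1158649618530066 [44.5 64.8 26.5 60.1] [162.4 -89.2 -14.4  74.7]
```

View pics/c6.png

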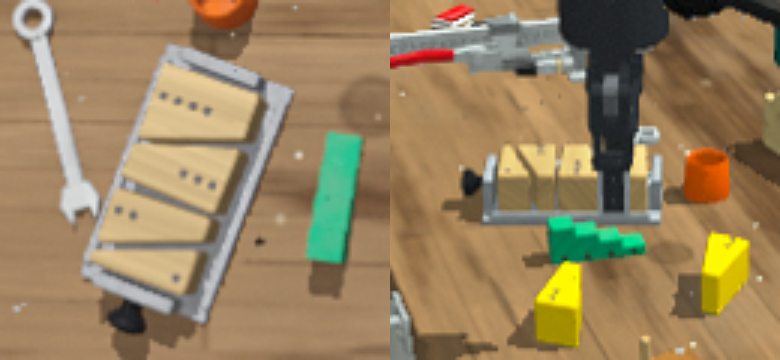

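The picture shows all four wedges flat in the tray, in order from the knob wall (189,268), (190,254), (201,237), (205,216). They alternate, and the arm is clear of them, so I hand in.

```bash
python3 -c "
from cell import job;print(job.job_done())"
```

```text
the job is handed in; nothing more can be done
None
```

The four maple wedges are in the grey tray, thinnest by the knob wall to thickest at the far end, thick and thin ends alternating; the last camera check measured them inside the y and x limits, all are released, the arm is clear, and the job was handed in at about 35 s (no verdict was returned).

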